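# Free the cam lock and send the vials into the photometer

### The arm

A 7-joint arm with a two-finger parallel gripper is mounted at the origin on a cart in front of the work surface, level with it; the furniture and walls round the work are solid. World frame = base frame: x ahead of the robot, y to its left, z up, the work surface at z = 0. Lengths are in m, angles in rad, forces in N, time in s.
With the tool pointing down it reaches from about 0.4 to 0.9 m from the base axis. Payload 5.6 kg.
Tool frame: the origin (TCP) lies midway between the tips of the shut fingers; the grasp point (between the pads) lies 19 mm behind it; z points along the fingers, y is the line along which they close (so a half turn about z gives the same grasp; the last joint's range is limited). The gripper opens to 92 mm and grips with 3 to 60 N. Pads are 20 mm wide; open, the fingers measure 128 mm over their backs; the gripper's body (75 mm by 189 mm) begins 69 mm behind the grasp point.
Start: joints at [-1.319, 0.468, -0.012, 1.603, 0.006, 1.071, -0.056], TCP at [0.189, 0.622, 0.215] pointing down, gripper open.
Joint ranges: [-2.53, 2.53], [-0.31, 2.02], [-1.57, 1.55], [0.28, 2.44], [-1.29, 4.43], [0.15, 1.84], [-2.92, 2.92]. Speed limits (rad/s): [2.57, 2.57, 3.14, 3.14, 3.14, 3.14, 3.14].

### API

Orientations are given as a unit quaternion [w, x, y, z].
In Python, from cell import robot gives the robot as it stands.
- The arm moves only by the tool jog_arm, never from a script. Its argument "commands" is a list of rows, each a list of 3 entries, a list of its own where there are three numbers: the shift along the tool's x, y, z in cm, then the turn, a rotation vector about the tool's x, y, z in rad, then the gripper command: -1 is fully open, 1 is shut, values between are in proportion. In form: [[[x, y, z], [wx, wy, wz], jaw], ...]. A call has exactly 10 rows; each row is the pose to reach, as a shift and turn from the pose commanded when the call began, along the tool's axes at that moment; what a row does not reach only later rows make up. A row lasts 1/12 s, in which the tool goes at most 41.7 mm and 7.16 degrees, less where a joint would pass 70% of its speed; a pose out of reach is approached as far as the arm can. A call with a gripper value outside its range is refused whole. The fingers move at their own pace and stop on an object; "grip_force" is the grip in N (left out, the last holds). Time passes only in rows, so rows that repeat a pose let the fingers close, or fill a call up. It gives the time, the measured TCP pose, the force, the opening and the grip force at its end, in the units of the state.
- robot.read_state(): the state, without advancing time (a new reading comes with each control period).
- robot.read_camera(name): name is "scene" or "top" or "wrist"; returns the picture (384x512x3 uint8, red, green, blue); there is no depth.
- robot.camera_params(name): a dict with "intrinsics" (3x3 intrinsics, pixels), "eye" and "orientation" of the camera in the world. Camera axes: x right, y up, looking along -z (the intrinsics and any distortion apply to the point x, -y, -z); pixel columns grow to the right and rows downward; lengths in m; the calibration is good to about 2 mm. A picture is of the moment at which its call begins: read the wrist's pose just before it. camera_params takes no time and is no camera call; for the wrist camera it gives the pose at the moment of the call.
- robot.sign_off(): hands the job in; it is judged then, once.
Trained networks look in the newest picture that a camera, given by its name, has taken for a name from the list of things; names that differ only in an ending like _2 or _b are one class to them, and where a whole thing is asked for, a point or a joint stands for the part that bears it (a point fixed in the world has none). Each returns a list of dicts, best first, with "conf" (0 to 1); they miss things now and then, are a little off and sometimes report something else, mostly with a low value. They report only what shows in the picture. A call takes as long as a camera call. They do not tell look-alikes from the thing itself.
- robot.silhouettes(camera, label): "mask" (384x512 bool, what is visible of it) and "box" ([left, top, width, height] as shares, 0 to 1, of the picture: columns of its width, rows of its height, round what is visible of it).
- robot.landmark_of(camera, label): "location" ([column, row] as shares, 0 to 1, of the picture: columns of its width, rows of its height: a listed point, or the origin of a listed thing).
The state is a dict: "clock": time; "joint_pos": joint angles; "qd": joint speeds; "joint_efforts": joint torques, N m; "position": TCP position; "tool_rot": TCP orientation; "force": force on the tool from outside, world axes, zero at the start; "moment": the same for the moment, N m; "width": finger opening in m; "grip_force": force on a finger pad.
Only numpy, scipy, OpenCV 4.12 (cv2) and the standard library are available. Lean on these libraries where they do the work, as an engineer would, in place of code of your own. Each camera call takes 0.05 s, during which the arm holds its last target. There are 200 camera calls.

### The job

Send the three vials on the photometer's carriage into the tunnel for their reading. With the carriage still drawn out, push the red lever round to the green dot as far as it goes, so that the cam's flat low side faces the carriage; then push the carriage forward fully home by its blue plate, and push the lever back to its stop at the red dot so that the cam locks the carriage in. Only push, gently and with the fingertips: grip and lift nothing, leave the vials standing in their pockets, and do not disturb the other things on the table.

Things in the scene. Friction and masses are not known exactly. Their poses are not given: they have to be found in the camera images.
- photometer: bench photometer, fixed: grey base plate, white housing with dark tunnel at its far end. Origin at table height on the carriage's line; +x = carriage forward, into the tunnel; +y left, the lever's side. In this frame: base plate x -0.200 to 0.175, y -0.085 to 0.085, 14 mm thick; housing x 0.03 to 0.17, y -0.085 to 0.085, top 0.13 m high; tunnel 0.13 m wide, 0.096 m high.
- carriage (a joint): slide of the vial carriage, m: 0 = drawn out (the start), 0.080 = home at its stop, vials in the tunnel. An aluminium bar 50 mm wide, top 38 mm above the table, with two round notches in its left edge, the vial nest at its front, the blue push plate at its rear. About 1.5 N of friction; stays where left; soft stop. While the cam's round side stands in a notch it cannot move.
- push_plate (a point): middle of the rear face (towards the robot) of the upright blue push plate on the carriage, 76 mm wide, 8 mm thick, from 35 to 85 mm above the table; this point is 62 mm above the table and moves with the carriage. Axes as the photometer's: push along +x.
- cam_lever (a joint): turn of the eccentric lock (brass cam plate and lever in one piece), rad, growing clockwise from above: 0 = locked, lever at its stop by the red dot, round side in a notch; 1.92 = free, lever at its stop by the green dot, flat low side to the carriage. Below about 1.65 it still catches the carriage. Takes about 1.7 N at the knob, stays where left, soft stops; turns back to 0 only with the carriage out or home.
- cam_pivot (a point): point on the lever's vertical axis, 70 mm above the table, at x -0.085, y 0.042 of the photometer's frame; axes as the photometer's. Measured anticlockwise from the photometer's +x, the lever points to 150 degrees (back left) at the red dot and to 40 degrees (forward left) at the green dot.
- lever_knob (a point): centre of the upright red knob at the lever's end, a cylinder 18 mm across from 52 to 92 mm above the table; this point is 72 mm above the table and 72 mm from the pivot's axis. The lever under it is 13 mm wide, its top 50 mm above the table. Above 55 mm there is room for a finger on either side of the knob.
- nest (a point): centre of the middle vial pocket, on its floor, 32 mm above the table; moves with the carriage. Axes as the photometer's. The dark nest is 48 x 112 mm, its top 48 mm above the table; its three pockets, 29 mm wide and 16 mm deep, lie at y -0.036, 0 and 0.036 of this frame.
- vial_red_mid (a point): centre, half-way up, of a capped sample vial (black cap, red label), 26 mm across and 59 mm tall, standing loose in one of the carriage's pockets; which vial is in which pocket varies; its top is 91 mm above the table
- vial_blue_mid (a point): centre, half-way up, of a capped sample vial (blue cap), 26 mm across and 59 mm tall, standing loose in one of the carriage's pockets; which vial is in which pocket varies; its top is 91 mm above the table
- vial_white_mid (a point): centre, half-way up, of a capped sample vial (white cap), 26 mm across and 59 mm tall, standing loose in one of the carriage's pockets; which vial is in which pocket varies; its top is 91 mm above the table
- spare_vial: spare capped vial (black cap, blue label), 26 mm across and 59 mm tall, standing on the photometer's base plate to the right of the carriage; origin at its underside; a bystander
- sample_tin: open low white sample tin, 56 mm across and 30 mm tall, on the table left of the photometer; origin at its underside; a bystander
- beaker: small glass beaker, 47 mm across and 59 mm tall, left of the photometer; origin at its underside; a bystander
- stopper: red-brown rubber stopper, 31 mm across and 25 mm tall, on the table; origin at its underside; a bystander
- timer: flat white digital timer, 62 x 62 x 19 mm, on the table to the right; origin at its underside; a bystander
- crucible_0: white porcelain crucible with lid, 45 mm across and 47 mm tall, on the table at the left; origin at its underside; a bystander
- crucible_1: white porcelain crucible with lid, 45 mm across and 47 mm tall, on the table at the left; origin at its underside; a bystander
- crucible_2: white porcelain crucible without lid, 44 mm across and 36 mm tall, on the table at the left; origin at its underside; a bystander
Not all that is in view belongs to the job. Leave any yellow look-alike of the part that bears vial_red_mid alone.

How it is judged:
On the way, in this order (a step that is already met when the one before it is completed fails the run):
1. the lever is turned to the green dot, the cam's low side to the carriage, while the carriage is still drawn out (value of joint cam_lever above 1.7 rad and value of joint carriage below 0.008 m), for 0.2 s.
2. the carriage is pushed fully home, the lever still at the green dot (value of joint carriage above 0.077 m and value of joint cam_lever above 1.6 rad), for 0.2 s.
At the end, for the whole second after the job is handed in: The carriage is home (within 5 mm of its stop) and locked: the lever is back within 0.25 rad of its stop at the red dot. The three vials stand upright (within 0.15 rad) in their pockets, and carriage and lever are at rest (value of joint carriage above 0.075 m and value of joint cam_lever below 0.25 rad and velocity of joint carriage below 0.01 m/s and velocity of joint cam_lever below 0.05 rad/s and x of vial_red_mid in the frame of nest between -0.006 and 0.006 m and z of vial_red_mid in the frame of nest between 0.025 and 0.034 m and angle between each of vial_red_mid, vial_blue_mid, vial_white_mid's own z axis and vertical below 0.15 rad and x of vial_blue_mid in the frame of nest between -0.006 and 0.006 m and z of vial_blue_mid in the frame of nest between 0.025 and 0.034 m and x of vial_white_mid in the frame of nest between -0.006 and 0.006 m and z of vial_white_mid in the frame of nest between 0.025 and 0.034 m); the robot touches nothing.
It fails at once if a vial of the carriage is lifted out of its pocket or tipped over (z of any of vial_red_mid, vial_blue_mid, vial_white_mid in the frame of nest above 0.04 m or angle between any of vial_red_mid, vial_blue_mid, vial_white_mid's own z axis and vertical above 0.35 rad).
It fails at once if the lever or the carriage is gripped, or pushed with more than 40 N (contact force between the fingers and photometer above 40 N).
It fails at once if another thing on the table is moved by more than 20 mm (distance of any of spare_vial, sample_tin, beaker, stopper, timer, crucible_0, crucible_1, crucible_2 from where it was at the start of the episode above 0.02 m).
It also fails if it takes over 67 s, if anything falls off the work surface, if the arm or the gripper's body presses on something with over 40 N, if the wrist force passes 120 N, or if a joint passes its speed limit or range.

## Working session

There is one attempt and no reset: what is moved stays moved. The work goes in short steps, Python scripts to look and compute and a tool call to move; the robot and the scene stay as the last step left them, time stands still between calls to the robot, and variables do not carry over. Pictures are saved under pics/ and viewed, at most 10 in all, crops included, and the job is handed in when it is done.

Besides the shell and the picture viewer there is one more tool, called after "Call:" as name([rows], argument=value, ...), one row to a line, values as JSON. jog_arm: Moves the arm, as the interface text tells. Its arguments: {"type":"object","properties":{"commands":{"type":"array"},"grip_force":{"type":"number"}},"required":["commands"]}

```bash
mkdir -p pics
cat > h.py <<'E'
import numpy as np, cv2
from cell import robot
from scipy.spatial.transform import Rotation as R
def rot(q): return R.from_quat([q[1],q[2],q[3],q[0]]).as_matrix()
def par(c):
    p=robot.camera_params(c); o=np.array(p["orientation"],float)
    M=o if o.shape==(3,3) else rot(o)
    return np.array(p["intrinsics"]),np.array(p["eye"]),M,p
def ray(c,u,v,z):
    K,e,M,_=par(c); d=np.linalg.inv(K)@[u,v,1]; d=M@[d[0],-d[1],-d[2]]
    return e+d*(z-e[2])/d[2]
def proj(c,P):
    K,e,M,_=par(c); q=M.T@(np.array(P)-e); q=K@[q[0],-q[1],-q[2]]; return q[:2]/q[2]
E
python3 - <<'E'
from h import *
for c in ("scene","top"):
    im=robot.read_camera(c); cv2.imwrite(f"pics/{c}0.png",im[...,::-1])
    print(c,robot.camera_params(c))
    for n,z in (("push_plate",.062),("lever_knob",.072),("cam_pivot",.07),("nest",.032),("photometer",0),("vial_red_mid",.0615),("vial_blue_mid",.0615),("vial_white_mid",.0615),("beaker",0),("sample_tin",0),("stopper",0),("spare_vial",.014)):
        for r in robot.landmark_of(c,n)[:2]:
            u,v=r["location"][0]*512,r["location"][1]*384
            print(n,round(r["conf"],2),round(u),round(v),ray(c,u,v,z).round(4))
s=robot.read_state();print(s["clock"],s["position"],s["tool_rot"],s["width"])
E
```

```text
scene {'intrinsics': array([[438.27415968,   0.        , 254.97419448],
       [  0.        , 438.27415968, 190.21282164],
       [  0.        ,   0.        ,   1.        ]]), 'eye': array([-0.15560565, -0.31915473,  0.9908086 ]), 'orientation': array([ 0.80701111,  0.29045087, -0.17909867, -0.48196995])}
push_plate 0.66 237 206 [0.4607 0.0555 0.062 ]
lever_knob 0.78 225 182 [0.5134 0.123  0.072 ]
cam_pivot 0.82 246 175 [0.5663 0.0851 0.07  ]
nest 0.82 272 171 [0.6438 0.0407 0.032 ]
nest 0.19 364 238 [ 0.5494 -0.2779  0.032 ]
photometer 0.9 275 178 [0.6507 0.0329 0.    ]
vial_red_mid 0.71 244 135 [0.7134 0.1736 0.0615]
vial_red_mid 0.5 267 165 [0.6364 0.0541 0.0615]
vial_blue_mid 0.72 262 160 [0.6456 0.0757 0.0615]
vial_blue_mid 0.72 160 203 [0.3723 0.2446 0.0615]
vial_white_mid 0.65 281 174 [0.6229 0.0037 0.0615]
beaker 0.65 195 143 [0.661  0.3266 0.    ]
stopper 0.64 267 162 [0.6976 0.0851 0.    ]
stopper 0.56 161 201 [0.4136 0.2825 0.    ]
spare_vial 0.59 277 200 [ 0.566  -0.0158  0.014 ]
top {'intrinsics': array([[351.75045433,   0.        , 261.14554183],
       [  0.        , 3
[... 475 characters left out ...]
]
photometer 0.73 267 157 [0.6551 0.0387 0.    ]
photometer 0.48 261 220 [0.4689 0.0532 0.    ]
vial_red_mid 0.65 319 173 [ 0.5985 -0.105   0.0615]
vial_red_mid 0.61 215 128 [0.7213 0.185  0.0615]
vial_blue_mid 0.57 255 159 [0.6345 0.0728 0.0615]
vial_white_mid 0.48 277 159 [0.6368 0.0121 0.0615]
vial_white_mid 0.42 165 201 [0.5136 0.3152 0.0615]
beaker 0.78 166 155 [0.6552 0.3362 0.    ]
sample_tin 0.78 164 197 [0.5318 0.3353 0.    ]
sample_tin 0.21 270 159 [0.6504 0.0284 0.    ]
stopper 0.58 178 241 [0.406  0.2885 0.    ]
spare_vial 0.58 281 182 [ 0.5781 -0.0024  0.014 ]
1.3 [0.18890185 0.62195896 0.21458874] [2.24212228e-05 1.46890838e-01 9.89152709e-01 5.73393770e-06] 0.09176016152474589
```

Run:
```python
import cv2
a=cv2.imread("pics/scene0.png");b=cv2.imread("pics/top0.png")
cv2.imwrite("pics/s1.png",cv2.resize(a[100:260,130:343],(800,600),interpolation=3))
cv2.imwrite("pics/t1.png",cv2.resize(b[90:270,130:370],(800,600),interpolation=3))
```

```text
(no output)
```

View pics/s1.png

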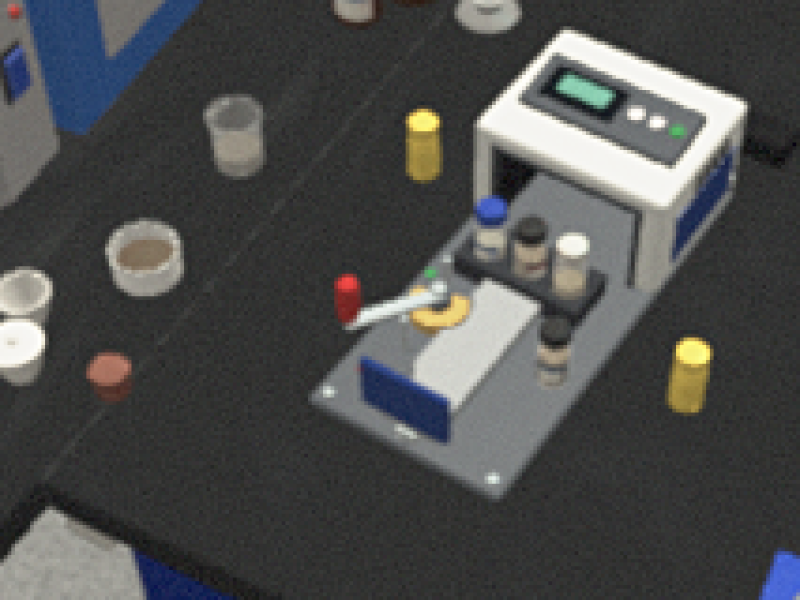

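View pics/t1.png

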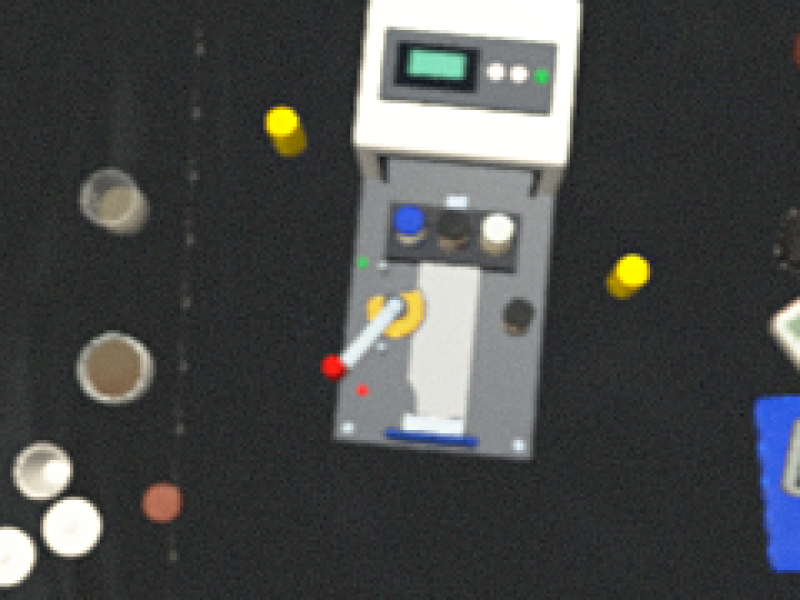

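The scene shows the photometer with its three vials: blue (crop 490,215), black (528,235) and white (572,245). The red knob is at (347,297), and the two yellow vials are look-alikes to leave alone. The spare vial stands at (553,350). Next I fit the photometer's pose.

```bash
cat >> h.py <<'E'
def fr(p): 
    c,s=np.cos(p[2]),np.sin(p[2]); return lambda x,y,z:np.array([p[0]+c*x-s*y,p[1]+s*x+c*y,z])
E
python3 - <<'E'
from h import *
from scipy.optimize import least_squares as LS
S=lambda u,v:(130+u/3.756,100+v/3.75); T=lambda u,v:(130+u/3.333,90+v/3.333)
obs=[("scene",(-.2,.085,.014),S(312,398)),("scene",(-.2,-.085,.014),S(497,499)),("scene",(.03,.085,.13),S(481,122)),("scene",(.03,-.085,.13),S(662,207)),
("scene",(.17,.085,.13),S(567,30)),("scene",(.17,-.085,.13),S(747,102)),
("top",(-.2,.085,.014),T(334,439)),("top",(-.2,-.085,.014),T(532,458)),("top",(.03,.085,.13),T(357,146)),("top",(.03,-.085,.13),T(568,163)),
("scene",(-.085,.042,.07),(246,175)),("top",(-.085,.042,.07),(247,179))]
P={c:par(c) for c in("scene","top")}
def pj(c,X):
    K,e,M,_=P[c];q=M.T@(X-e);q=K@[q[0],-q[1],-q[2]];return q[:2]/q[2]
f=lambda p:np.concatenate([pj(c,fr(p)(*X))-np.array(o) for c,X,o in obs])
r=LS(f,[.65,.04,0],loss="soft_l1");p=r.x
print(p,f(p).reshape(-1,2).round(1).tolist())
# knob angle
g=lambda a:np.concatenate([pj(c,fr(p)(-.085+.072*np.cos(a[0]),.042+.072*np.sin(a[0]),z))-np.array(o) for c,z,o in (("scene",.09,S(347,282)),("top",.09,T(333,367)),("scene",.072,(225,182)),("top",.072,(230,201)))])
k=LS(g,[2.5]);print(np.degrees(k.x),g(k.x).round(1))
# plate middle x
h=lambda a:np.concatenate([pj(c,fr(p)(a[0],0,z))-np.array(o) for c,z,o in (("scene",.062,(237,206)),("top",.062,(255,221)),("scene",.085,S(405,387)),("top",.085,T(430,443)))])
k=LS(h,[-.18]);print(k.x,h(k.x).round(1))
E
```

```text
[ 0.65091271  0.03727314 -0.08759472] [[-2.0, -0.3], [-0.4, 0.5], [-2.0, -3.5], [1.3, -3.0], [-0.1, -4.6], [1.7, -3.2], [-0.1, 1.2], [0.4, 2.0], [-0.7, -1.1], [1.3, 0.5], [0.4, -1.4], [1.9, 2.5]]
[144.92637755] [-0.5  0.6  0.6  0.6 -2.7 -1.9  1.1  0.4]
[-0.1918121] [ 0.2  0.7  5.1  1.6 -0.8 -1.8  1.  -0.6]
```

```bash
cat >> h.py <<'E'
import json
PF=json.load(open("pf.json")) if __import__("os").path.exists("pf.json") else [.6509,.0373,-.0876]
Y=PF[2]
def T(phi):
    c,s=np.cos(phi),np.sin(phi); return np.array([[c,s,0],[s,-c,0],[0,0,-1.]])
def plan(wps,free=False):
    """wps: (frame x,y,z, tool angle deg in frame); prints rows; tracks commanded pose"""
    if free:
        s=robot.read_state();p0=np.array(s["position"]);R0=rot(s["tool_rot"])
    else:
        d=json.load(open("cmd.json"));p0=np.array(d[0]);R0=T(d[1])
    for w in wps:
        P=fr(PF)(*w[:3]);ph=np.radians(w[3])+Y
        t=R0.T@(P-p0)*100; rv=R.from_matrix(R0.T@T(ph)).as_rotvec()
        print("[[%.2f,%.2f,%.2f],[%.3f,%.3f,%.3f],1],"%(*t,*rv))
    json.dump([list(P),ph],open("cmd.json","w"))
def lev(a,off,rr=.072,z=.064):
    """finger at lever angle a deg (frame), off along the clockwise tangent"""
    t=np.radians(a);g=t-np.pi/2
    return (-.085+rr*np.cos(t)+off*np.cos(g),.042+rr*np.sin(t)+off*np.sin(g),z,a-90+180)
E
python3 - <<'E'
from h import *
w=lev(150,-.03,z=.2); print(w,fr(PF)(*w[:3])); plan([w],True)
print(robot.read_state()["joint_pos"])
E
```

```text
(np.float64(-0.16235382907247958), np.float64(0.052019237886466826), 0.2, 240) [0.49371976 0.10332379 0.2       ]
[[-44.24,-40.77,1.46],[-0.000,0.000,-1.254],1],
[-1.31899617  0.46752001 -0.01160262  1.60267742  0.00600593  1.07141426
 -0.05628209]
```

Call:
jog_arm([
  [[-44.2, -40.8, 1.5], [0, 0, -1.254], 1],
  [[-44.2, -40.8, 1.5], [0, 0, -1.254], 1],
  [[-44.2, -40.8, 1.5], [0, 0, -1.254], 1],
  [[-44.2, -40.8, 1.5], [0, 0, -1.254], 1],
  [[-44.2, -40.8, 1.5], [0, 0, -1.254], 1],
  [[-44.2, -40.8, 1.5], [0, 0, -1.254], 1],
  [[-44.2, -40.8, 1.5], [0, 0, -1.254], 1],
  [[-44.2, -40.8, 1.5], [0, 0, -1.254], 1],
  [[-44.2, -40.8, 1.5], [0, 0, -1.254], 1],
  [[-44.2, -40.8, 1.5], [0, 0, -1.254], 1],
])

```text
clock: 2.13
position: [0.3889, 0.2821, 0.2052]
tool_rot: [0.0, -0.429, 0.903, 0.0]
force: [0.4, 0.8, -0.2]
width: 0.0268
grip_force: 0.0
```

Run:
```python
from h import *
s=robot.read_state();print(s["position"],s["tool_rot"],s["joint_pos"],s["force"])
plan([lev(150,-.03,z=.2)],True)
```

```text
[0.38890641 0.28211114 0.20516729] [ 4.28549535e-04 -4.29284982e-01  9.03168986e-01  5.53072948e-05] [-0.63932732  0.19610007 -0.06518767  2.01351527  0.01595646  0.93158736
  1.74542068] [ 0.37027611  0.83423618 -0.20430136]
[[7.25,-19.42,0.52],[-0.000,0.001,-0.072],1],
```

Call:
jog_arm([
  [[7.2, -19.4, 0.5], [0, 0, -0.072], 1],
  [[7.2, -19.4, 0.5], [0, 0, -0.072], 1],
  [[7.2, -19.4, 0.5], [0, 0, -0.072], 1],
  [[7.2, -19.4, 0.5], [0, 0, -0.072], 1],
  [[7.2, -19.4, 0.5], [0, 0, -0.072], 1],
  [[7.2, -19.4, 0.5], [0, 0, -0.072], 1],
  [[7.2, -19.4, 0.5], [0, 0, -0.072], 1],
  [[7.2, -19.4, 0.5], [0, 0, -0.072], 1],
  [[7.2, -19.4, 0.5], [0, 0, -0.072], 1],
  [[7.2, -19.4, 0.5], [0, 0, -0.072], 1],
])

```text
clock: 2.97
position: [0.4915, 0.1066, 0.1999]
tool_rot: [0.0, -0.461, 0.888, 0.0]
force: [-0.2, -0.0, 0.5]
width: 0.0004
grip_force: 0.0
```

Run:
```python
from h import *
s=robot.read_state();print(s["clock"],s["position"],s["joint_pos"])
im=robot.read_camera("wrist").copy(); print(par("wrist")[1])
for n,z in (("push_plate",.062),("lever_knob",.072),("cam_pivot",.07),("nest",.032),("vial_red_mid",.0615)):
    for r in robot.landmark_of("wrist",n)[:2]:
        u,v=r["location"][0]*512,r["location"][1]*384
        w=ray("wrist",u,v,z); d=w-fr(PF)(0,0,0);c,s_=np.cos(Y),np.sin(Y)
        print(n,round(r["conf"],2),round(u),round(v),w.round(4),"frame",(c*d[0]+s_*d[1]).round(4),(-s_*d[0]+c*d[1]).round(4))
for P in [lev(150,0,z=.092)[:3],(-.085,.042,.07),(-.2,.085,.014),(-.2,-.085,.014)]:
    u=proj("wrist",fr(PF)(*P)); print(u.round()); cv2.circle(im,tuple(int(x) for x in u),4,(0,255,0),1)
cv2.imwrite("pics/w1.png",im[...,::-1])
```

```text
2.9667 [0.49152144 0.10662354 0.19988705] [-0.33909883  0.23600067  0.06837446  1.97627497 -0.02051865  0.92990981
  2.26776029]
[0.44979119 0.04889886 0.37083858]
push_plate 0.71 246 123 [0.4612 0.0603 0.062 ] frame -0.1909 0.0063
lever_knob 0.72 241 224 [0.5199 0.1344 0.072 ] frame -0.139 0.0853
cam_pivot 0.97 173 220 [0.5714 0.0936 0.07  ] frame -0.0841 0.0492
nest 0.91 106 203 [0.6332 0.0431 0.032 ] frame -0.0181 0.0043
vial_red_mid 0.93 95 209 [0.6301 0.0418 0.0615] frame -0.0212 0.0027
vial_red_mid 0.74 26 65 [ 0.5905 -0.0922  0.0615] frame -0.0489 -0.1343
[245. 221.]
[170. 214.]
[290. 180.]
[208.  35.]
```

View pics/w1.png

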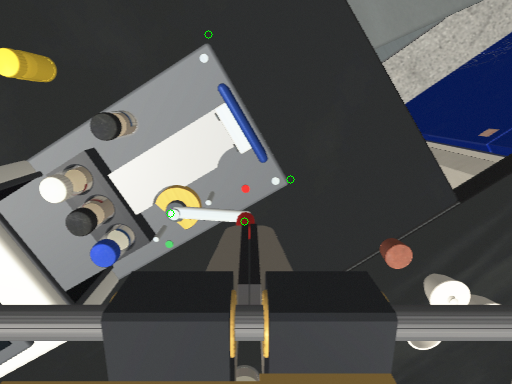

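```bash
echo '[0.651,0.0413,-0.1]' > pf.json
python3 - <<'E'
from h import *
s=robot.read_state();print(s["clock"],s["position"])
plan([lev(150,-.028,z=.2),lev(150,-.028,z=.064)],True)
E
```

```text
3.2667 [0.49201194 0.10539333 0.1998897 ]
[[-0.67,0.01,-0.01],[-0.000,0.000,0.008],1],
[[-0.67,0.01,13.59],[-0.000,0.000,0.008],1],
```

Call:
jog_arm([
  [[-0.7, 0, 0], [0, 0, 0.008], 1],
  [[-0.7, 0, 2], [0, 0, 0.008], 1],
  [[-0.7, 0, 4], [0, 0, 0.008], 1],
  [[-0.7, 0, 6], [0, 0, 0.008], 1],
  [[-0.7, 0, 8], [0, 0, 0.008], 1],
  [[-0.7, 0, 10], [0, 0, 0.008], 1],
  [[-0.7, 0, 12], [0, 0, 0.008], 1],
  [[-0.7, 0, 13.6], [0, 0, 0.008], 1],
  [[-0.7, 0, 13.6], [0, 0, 0.008], 1],
  [[-0.7, 0, 13.6], [0, 0, 0.008], 1],
])

```text
clock: 4.1
position: [0.496, 0.1109, 0.0633]
tool_rot: [-0.001, -0.456, 0.89, 0.0]
force: [0.3, 0.1, 0.7]
width: 0.0007
grip_force: 0.0
```

Run:
```python
from h import *
im=robot.read_camera("wrist").copy();top=robot.read_camera("top")
s=robot.read_state();print(s["clock"],s["position"],fr(PF)(*lev(150,-.028)[:3]),s["force"])
for c,n,z in (("wrist","lever_knob",.072),("wrist","cam_pivot",.07),("top","lever_knob",.072)):
    for r in robot.landmark_of(c,n)[:1]:
        u,v=r["location"][0]*512,r["location"][1]*384
        w=ray(c,u,v,z); d=w-fr(PF)(0,0,0);c,s_=np.cos(Y),np.sin(Y)
        print(n,round(r["conf"],2),round(u),round(v),w.round(4),"frame",(c*d[0]+s_*d[1]).round(4),(-s_*d[0]+c*d[1]).round(4))
cv2.imwrite("pics/w2.png",im[...,::-1])
```

```text
4.2 [0.49709502 0.11105911 0.0647206 ] [0.49581844 0.11089126 0.064     ] [-0.55539658  0.698856    0.50017211]
cam_pivot 0.78 116 293 [0.5756 0.0933 0.07  ] frame -0.0802 0.0442
```

View pics/w2.png

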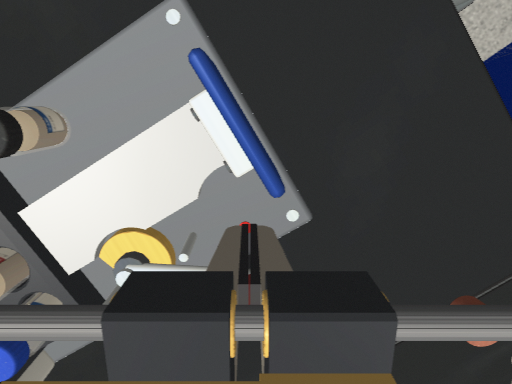

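The fingertip is behind the knob on the plate side, next to the red dot at pixel (246,222), with the lever passing at (170,268). Next I plan the clockwise arc.

Run:
```python
from h import *
plan([lev(150,-.022),lev(150,-.018)]+[lev(150-6*i,-.018) for i in range(1,9)],True)
print()
plan([lev(102-6*i,-.018) for i in range(1,10)]+[lev(42,-.018)])
```

```text
[[-0.52,0.10,0.10],[-0.001,0.002,-0.001],1],
[[-0.92,0.10,0.10],[-0.001,0.002,-0.001],1],
[[-1.68,0.25,0.10],[-0.001,0.002,0.104],1],
[[-2.46,0.32,0.10],[-0.001,0.002,0.208],1],
[[-3.23,0.30,0.10],[-0.001,0.002,0.313],1],
[[-4.01,0.21,0.10],[-0.001,0.002,0.418],1],
[[-4.76,0.04,0.11],[-0.001,0.002,0.523],1],
[[-5.50,-0.21,0.11],[-0.001,0.002,0.627],1],
[[-6.20,-0.54,0.11],[-0.001,0.002,0.732],1],
[[-6.87,-0.94,0.11],[-0.000,0.002,0.837],1],

[[-0.76,0.15,0.00],[0.000,0.000,0.105],1],
[[-1.54,0.22,0.00],[0.000,0.000,0.209],1],
[[-2.31,0.20,0.00],[0.000,0.000,0.314],1],
[[-3.08,0.11,0.00],[0.000,0.000,0.419],1],
[[-3.84,-0.06,0.00],[0.000,0.000,0.524],1],
[[-4.58,-0.32,0.00],[0.000,0.000,0.628],1],
[[-5.28,-0.64,0.00],[0.000,0.000,0.733],1],
[[-5.95,-1.04,0.00],[0.000,0.000,0.838],1],
[[-6.57,-1.51,0.00],[0.000,0.000,0.942],1],
[[-7.14,-2.04,0.00],[0.000,0.000,1.047],1],
```

Call:
jog_arm([
  [[-0.5, 0.1, 0], [0, 0, 0], 1],
  [[-0.9, 0.1, 0], [0, 0, 0], 1],
  [[-1.7, 0.25, 0], [0, 0, 0.105], 1],
  [[-2.45, 0.3, 0], [0, 0, 0.209], 1],
  [[-3.2, 0.3, 0], [0, 0, 0.314], 1],
  [[-4.0, 0.2, 0], [0, 0, 0.419], 1],
  [[-4.75, 0.05, 0], [0, 0, 0.524], 1],
  [[-5.5, -0.2, 0], [0, 0, 0.628], 1],
  [[-6.2, -0.55, 0], [0, 0, 0.733], 1],
  [[-6.85, -0.95, 0], [0, 0, 0.838], 1],
])

```text
clock: 5.18
position: [0.5434, 0.1618, 0.0639]
tool_rot: [-0.001, -0.052, 0.999, 0.0]
force: [-3.0, 0.1, 1.4]
width: 0.0008
grip_force: 1.2
```

Run:
```python
from h import *
s=robot.read_state();print(s["position"],fr(PF)(*lev(102,-.018)[:3]),s["force"],s["moment"])
```

```text
[0.54337333 0.16178825 0.06388664] [0.54486141 0.16117929 0.064     ] [-3.03810348  0.14678236  1.44934878] [ 0.11029992  0.5264999  -0.04745733]
```

Contact is gentle, about 3 N against the push direction, and tracking is good, so I continue.

Call:
jog_arm([
  [[-0.75, 0.15, 0], [0, 0, 0.105], 1],
  [[-1.55, 0.2, 0], [0, 0, 0.209], 1],
  [[-2.3, 0.2, 0], [0, 0, 0.314], 1],
  [[-3.1, 0.1, 0], [0, 0, 0.419], 1],
  [[-3.85, -0.05, 0], [0, 0, 0.524], 1],
  [[-4.6, -0.3, 0], [0, 0, 0.628], 1],
  [[-5.3, -0.65, 0], [0, 0, 0.733], 1],
  [[-5.95, -1.05, 0], [0, 0, 0.838], 1],
  [[-6.55, -1.5, 0], [0, 0, 0.942], 1],
  [[-7.15, -2.05, 0], [0, 0, 1.047], 1],
])

```text
clock: 6.02
position: [0.6174, 0.151, 0.0639]
tool_rot: [-0.001, 0.453, 0.891, 0.001]
force: [-0.4, 3.7, -0.9]
width: 0.0004
grip_force: 1.4
```

Run:
```python
from h import *
s=robot.read_state();print(s["position"],fr(PF)(*lev(42,-.018)[:3]),s["force"],s["moment"])
im=robot.read_camera("wrist");cv2.imwrite("pics/w3.png",im[...,::-1])
for c in("wrist","scene","top"):
  if c!="wrist":robot.read_camera(c)
  for n,z in (("lever_knob",.072),("cam_pivot",.07),("push_plate",.062)):
    for r in robot.landmark_of(c,n)[:1]:
        u,v=r["location"][0]*512,r["location"][1]*384
        w=ray(c,u,v,z); d=w-fr(PF)(0,0,0);k,s_=np.cos(Y),np.sin(Y)
        print(c,n,round(r["conf"],2),round(u),round(v),"frame",(k*d[0]+s_*d[1]).round(4),(-s_*d[0]+k*d[1]).round(4))
plan([lev(40,-.018),lev(40,-.016)])
```

```text
[0.61743122 0.15103825 0.06394396] [0.61801774 0.14868321 0.064     ] [-0.43197119  3.68293721 -0.85524981] [ 0.68749295  0.06089819 -0.02894122]
wrist cam_pivot 0.87 120 282 frame -0.0823 0.0406
scene lever_knob 0.72 243 157 frame -0.0393 0.0791
scene cam_pivot 0.57 247 173 frame -0.0832 0.0373
scene push_plate 0.55 237 204 frame -0.1836 0.0002
top lever_knob 0.63 231 158 frame -0.0254 0.0925
top cam_pivot 0.9 246 180 frame -0.0822 0.045
top push_plate 0.91 258 228 frame -0.2057 -0.0016
[[-0.25,0.06,0.00],[0.000,0.000,0.035],1],
[[-0.45,0.05,0.00],[0.000,0.000,0.035],1],
```

View pics/w3.png

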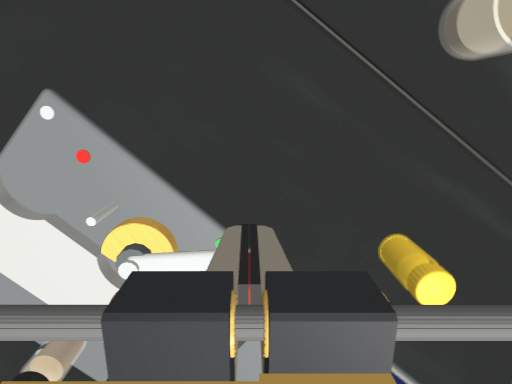

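The lever now lies along (130–215, 262), close to the green dot at (222,243), and the cam's flat side faces the carriage. I press a little further to seat it on the stop.

Call:
jog_arm([
  [[-0.2, 0.05, 0], [0, 0, 0.035], 1],
  [[-0.35, 0.05, 0], [0, 0, 0.035], 1],
  [[-0.5, 0.05, 0], [0, 0, 0.035], 1],
  [[-0.6, 0.05, 0], [0, 0, 0.035], 1],
  [[-0.7, 0.05, 0], [0, 0, 0.035], 1],
  [[-0.7, 0.05, 0], [0, 0, 0.035], 1],
  [[-0.7, 0.05, 0], [0, 0, 0.035], 1],
  [[-0.7, 0.05, 0], [0, 0, 0.035], 1],
  [[-0.7, 0.05, 0], [0, 0, 0.035], 1],
  [[-0.7, 0.05, 0], [0, 0, 0.035], 1],
])

```text
clock: 7.45
position: [0.6192, 0.1463, 0.0638]
tool_rot: [-0.003, 0.466, 0.885, 0.001]
force: [-7.0, 6.0, 5.6]
width: 0.0005
grip_force: 4.7
```

The force rose to about 9 N and the motion stopped, so the lever is on its stop. I back off, rise and go behind the plate.

Run:
```python
from h import *
s=robot.read_state();d=s["position"]-fr(PF)(0,0,0);print((np.cos(Y)*d[0]+np.sin(Y)*d[1]),(-np.sin(Y)*d[0]+np.cos(Y)*d[1]))
# true commanded pose: shift -.7 along x from lev(42) pose, approx lev(40,-.0135)
json.dump([list(fr(PF)(*lev(40,-.0135)[:3])),np.radians(130)+Y],open("cmd.json","w"))
plan([lev(40,-.035),lev(40,-.035,z=.13),(-.15,.08,.15,160),(-.235,0,.15,180)])
```

```text
-0.0421169576263778 0.10131874946832455
[[2.15,-0.00,0.00],[0.000,0.000,0.000],1],
[[2.15,-0.00,-6.60],[0.000,0.000,0.000],1],
[[5.74,-9.74,-8.60],[0.000,0.000,-0.524],1],
[[5.07,-21.39,-8.60],[0.000,0.000,-0.873],1],
```

Call:
jog_arm([
  [[1.0, 0, 0], [0, 0, 0], 1],
  [[2.2, 0, 0], [0, 0, 0], 1],
  [[2.2, 0, -3.5], [0, 0, 0], 1],
  [[2.2, 0, -7], [0, 0, 0], 1],
  [[2.2, 0, -8.6], [0, 0, 0], 1],
  [[3.5, -3, -8.6], [0, 0, -0.12], 1],
  [[4.5, -6, -8.6], [0, 0, -0.24], 1],
  [[5.7, -9.7, -8.6], [0, 0, -0.36], 1],
  [[5.5, -13, -8.6], [0, 0, -0.48], 1],
  [[5.3, -16.5, -8.6], [0, 0, -0.6], 1],
])

```text
clock: 8.28
position: [0.4539, 0.094, 0.1498]
tool_rot: [0.0, 0.181, 0.983, 0.0]
force: [-0.5, -0.7, 0.7]
width: 0.0003
grip_force: 0.0
```

Run:
```python
from h import *
for c in("scene","top"):
  im=robot.read_camera(c)
  if c=="top": cv2.imwrite("pics/t2.png",cv2.resize(im[90:270,130:370],(800,600),interpolation=3)[...,::-1])
  for n,z in (("lever_knob",.072),("push_plate",.062)):
    for r in robot.landmark_of(c,n)[:1]:
        u,v=r["location"][0]*512,r["location"][1]*384
        w=ray(c,u,v,z); d=w-fr(PF)(0,0,0);k,s_=np.cos(Y),np.sin(Y)
        print(c,n,round(r["conf"],2),round(u),round(v),"frame",(k*d[0]+s_*d[1]).round(4),(-s_*d[0]+k*d[1]).round(4))
plan([(-.235,0,.15,180),(-.235,0,.055,180)],True)
```

```text
scene lever_knob 0.53 244 153 frame -0.0233 0.0868
scene push_plate 0.62 238 205 frame -0.185 -0.0057
top lever_knob 0.66 231 163 frame -0.0392 0.0914
top push_plate 0.97 260 222 frame -0.1912 -0.0052
[[2.61,-4.22,0.01],[0.001,0.002,-0.274],1],
[[2.62,-4.23,9.51],[0.001,0.002,-0.274],1],
```

View pics/t2.png

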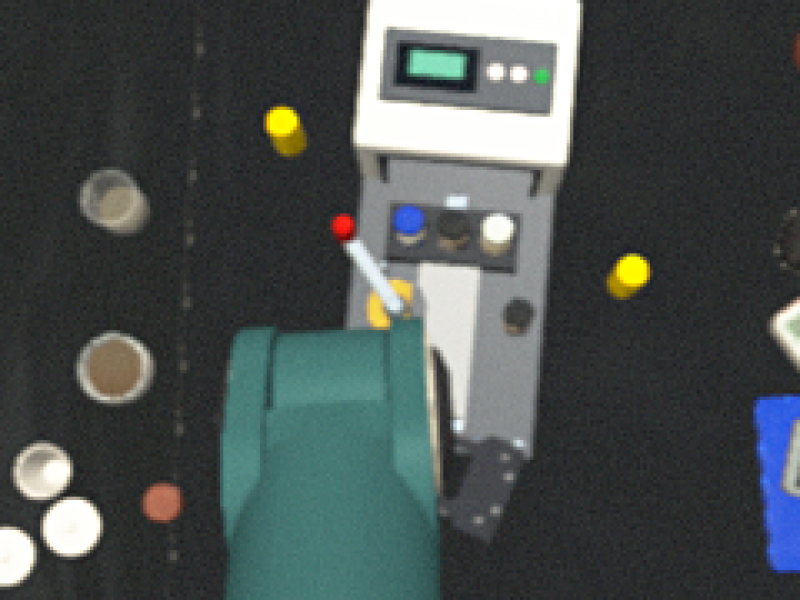

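The red knob is at crop (343,227), at the green-dot stop. The vials and carriage have not moved.

Call:
jog_arm([
  [[2.0, -3, 0], [0, 0, -0.12], 1],
  [[2.6, -4.2, 0], [0, 0, -0.24], 1],
  [[2.6, -4.2, 0.5], [0, 0, -0.274], 1],
  [[2.6, -4.2, 2.5], [0, 0, -0.274], 1],
  [[2.6, -4.2, 4.5], [0, 0, -0.274], 1],
  [[2.6, -4.2, 6.5], [0, 0, -0.274], 1],
  [[2.6, -4.2, 8.5], [0, 0, -0.274], 1],
  [[2.6, -4.2, 9.5], [0, 0, -0.274], 1],
  [[2.6, -4.2, 9.5], [0, 0, -0.274], 1],
  [[2.6, -4.2, 9.5], [0, 0, -0.274], 1],
])

```text
clock: 9.42
position: [0.4165, 0.0641, 0.0546]
tool_rot: [-0.0, 0.05, 0.999, -0.0]
force: [0.7, 0.5, 0.6]
width: 0.0005
grip_force: 0.0
```

Run:
```python
from h import *
s=robot.read_state();print(s["position"],fr(PF)(-.235,0,.055),s["force"])
im=robot.read_camera("wrist");cv2.imwrite("pics/w4.png",im[...,::-1])
plan([(-.235+.01*i,0,.055,180) for i in (2,4,6,8,10,11)],True)
```

```text
[0.41646604 0.064143   0.05459871] [0.41717402 0.06476085 0.055     ] [0.69489249 0.46478223 0.56936804]
[[-2.02,0.05,0.02],[-0.000,0.001,0.000],1],
[[-4.02,0.05,0.02],[-0.000,0.001,0.000],1],
[[-6.02,0.05,0.03],[-0.000,0.001,0.000],1],
[[-8.02,0.05,0.03],[-0.000,0.001,0.000],1],
[[-10.02,0.05,0.03],[-0.000,0.001,0.000],1],
[[-11.02,0.05,0.03],[-0.000,0.001,0.000],1],
```

View pics/w4.png

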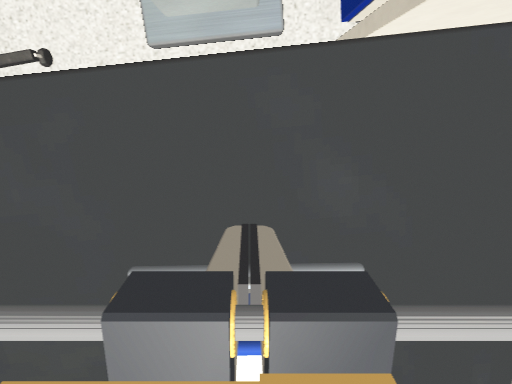

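The finger is centred behind the plate; its blue edge shows at (250,348). I push slowly.

Call:
jog_arm([
  [[-1.0, 0, 0], [0, 0, 0], 1],
  [[-2.0, 0, 0], [0, 0, 0], 1],
  [[-2.5, 0, 0], [0, 0, 0], 1],
  [[-3.0, 0, 0], [0, 0, 0], 1],
  [[-3.5, 0, 0], [0, 0, 0], 1],
  [[-4.0, 0, 0], [0, 0, 0], 1],
  [[-4.5, 0, 0], [0, 0, 0], 1],
  [[-5.0, 0, 0], [0, 0, 0], 1],
  [[-5.5, 0, 0], [0, 0, 0], 1],
  [[-6.0, 0, 0], [0, 0, 0], 1],
])

```text
clock: 10.3
position: [0.4759, 0.0584, 0.0547]
tool_rot: [-0.0, 0.05, 0.999, 0.0]
force: [-2.1, 2.0, 0.2]
width: 0.0003
grip_force: 1.1
```

Call:
jog_arm([
  [[-0.5, 0, 0], [0, 0, 0], 1],
  [[-1.0, 0, 0], [0, 0, 0], 1],
  [[-1.5, 0, 0], [0, 0, 0], 1],
  [[-2.0, 0, 0], [0, 0, 0], 1],
  [[-2.5, 0, 0], [0, 0, 0], 1],
  [[-3.0, 0, 0], [0, 0, 0], 1],
  [[-3.4, 0, 0], [0, 0, 0], 1],
  [[-3.8, 0, 0], [0, 0, 0], 1],
  [[-4.1, 0, 0], [0, 0, 0], 1],
  [[-4.3, 0, 0], [0, 0, 0], 1],
])

```text
clock: 11.13
position: [0.519, 0.0537, 0.0549]
tool_rot: [0.0, 0.05, 0.999, -0.0]
force: [-1.8, 1.4, 0.5]
width: 0.0003
grip_force: 0.9
```

Now at frame x about −.132. I keep going gently until the stop.

Call:
jog_arm([
  [[-0.2, 0, 0], [0, 0, 0], 1],
  [[-0.4, 0, 0], [0, 0, 0], 1],
  [[-0.6, 0, 0], [0, 0, 0], 1],
  [[-0.75, 0, 0], [0, 0, 0], 1],
  [[-0.9, 0, 0], [0, 0, 0], 1],
  [[-1.0, 0, 0], [0, 0, 0], 1],
  [[-1.1, 0, 0], [0, 0, 0], 1],
  [[-1.1, 0, 0], [0, 0, 0], 1],
  [[-1.1, 0, 0], [0, 0, 0], 1],
  [[-1.1, 0, 0], [0, 0, 0], 1],
])

```text
clock: 11.97
position: [0.5287, 0.0529, 0.0547]
tool_rot: [-0.001, 0.05, 0.999, 0.0]
force: [-4.4, 1.0, 2.4]
width: 0.0007
grip_force: 2.6
```

Call:
jog_arm([
  [[-0.1, 0, 0], [0, 0, 0], 1],
  [[-0.2, 0, 0], [0, 0, 0], 1],
  [[-0.3, 0, 0], [0, 0, 0], 1],
  [[-0.4, 0, 0], [0, 0, 0], 1],
  [[-0.5, 0, 0], [0, 0, 0], 1],
  [[-0.5, 0, 0], [0, 0, 0], 1],
  [[-0.5, 0, 0], [0, 0, 0], 1],
  [[-0.5, 0, 0], [0, 0, 0], 1],
  [[-0.5, 0, 0], [0, 0, 0], 1],
  [[-0.5, 0, 0], [0, 0, 0], 1],
])

```text
clock: 12.8
position: [0.5286, 0.0528, 0.054]
tool_rot: [-0.006, 0.049, 0.999, 0.0]
force: [-16.3, 2.0, 11.9]
width: 0.0004
grip_force: 8.4
```

Run:
```python
from h import *
for c in("scene","top"):
  im=robot.read_camera(c)
  if c=="scene": cv2.imwrite("pics/s2.png",cv2.resize(im[100:260,130:343],(800,600),interpolation=3)[...,::-1])
  for n,z in (("lever_knob",.072),("push_plate",.062)):
    for r in robot.landmark_of(c,n)[:1]:
        u,v=r["location"][0]*512,r["location"][1]*384
        w=ray(c,u,v,z); d=w-fr(PF)(0,0,0);k,s_=np.cos(Y),np.sin(Y)
        print(c,n,round(r["conf"],2),round(u),round(v),"frame",(k*d[0]+s_*d[1]).round(4),(-s_*d[0]+k*d[1]).round(4))
```

```text
scene push_plate 0.71 258 186 frame -0.0996 -0.0111
top lever_knob 0.7 268 159 frame -0.0173 -0.0066
top push_plate 0.57 138 258 frame -0.3235 0.3034
```

View pics/s2.png

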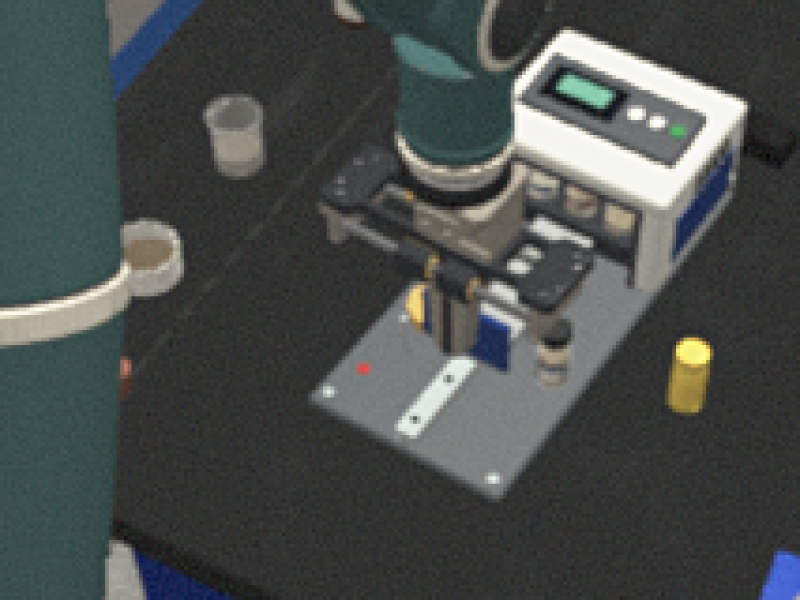

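The vials stand upright in the tunnel at crop (543–620, 185–215). The spare vial at (553,350) has not moved, and the carriage is hard on its stop at 16 N. I withdraw and go to the forward side of the knob.

Run:
```python
from h import *
plan([(-.16,0,.055,180),(-.16,0,.155,180),lev(40,.032,z=.155)],True)
```

```text
[[3.71,0.08,-0.05],[-0.000,-0.012,0.001],1],
[[3.83,0.08,-10.05],[-0.000,-0.012,0.001],1],
[[-11.25,6.44,-10.23],[-0.005,-0.011,0.874],1],
```

Call:
jog_arm([
  [[1.5, 0, 0], [0, 0, 0], 1],
  [[3.5, 0, 0], [0, 0, 0], 1],
  [[4.2, 0, -2], [0, 0, 0], 1],
  [[4.2, 0, -6], [0, 0, 0], 1],
  [[4.2, 0, -9], [0, 0, 0], 1],
  [[4.2, 0, -10], [0, 0, 0], 1],
  [[1.5, 1.5, -10], [0, 0, 0.12], 1],
  [[-1.5, 2.5, -10], [0, 0, 0.24], 1],
  [[-4.5, 3.8, -10], [0, 0, 0.36], 1],
  [[-7.5, 5, -10], [0, 0, 0.48], 1],
])

```text
clock: 13.93
position: [0.6164, 0.0949, 0.155]
tool_rot: [0.001, 0.289, 0.957, 0.0]
force: [-0.4, 1.1, -0.6]
width: 0.0003
grip_force: 0.0
```

Run:
```python
from h import *
plan([lev(40,.032,z=.155)],True)
```

```text
[[-2.05,2.65,0.01],[0.002,0.002,0.387],1],
```

Call:
jog_arm([
  [[-0.7, 0.9, 0], [0, 0, 0.12], 1],
  [[-1.3, 1.8, 0], [0, 0, 0.24], 1],
  [[-2.0, 2.6, 0], [0, 0, 0.36], 1],
  [[-2.0, 2.6, 0], [0, 0, 0.387], 1],
  [[-2.0, 2.6, 0], [0, 0, 0.387], 1],
  [[-2.0, 2.6, 0], [0, 0, 0.387], 1],
  [[-2.0, 2.6, 0], [0, 0, 0.387], 1],
  [[-2.0, 2.6, 0], [0, 0, 0.387], 1],
  [[-2.0, 2.6, 0], [0, 0, 0.387], 1],
  [[-2.0, 2.6, 0], [0, 0, 0.387], 1],
])

```text
clock: 14.77
position: [0.6449, 0.1052, 0.1551]
tool_rot: [0.0, 0.465, 0.885, 0.0]
force: [-0.2, -0.1, 0.7]
width: 0.0002
grip_force: 0.0
```

Run:
```python
from h import *
s=robot.read_state();print(s["position"],fr(PF)(*lev(40,.032)[:3]))
im=robot.read_camera("wrist").copy()
for P in [lev(40,0,z=.092)[:3],lev(40,.022,z=.092)[:3],lev(40,.032,z=.092)[:3]]:
    u=proj("wrist",fr(PF)(*P)); cv2.circle(im,tuple(int(x) for x in u),4,(0,255,0),1)
cv2.imwrite("pics/w5.png",im[...,::-1])
plan([lev(40,.032)],True)
```

```text
[0.64487804 0.10522474 0.15514218] [0.64813685 0.10567473 0.064     ]
[[-0.15,0.28,9.11],[0.001,-0.000,0.006],1],
```

View pics/w5.png

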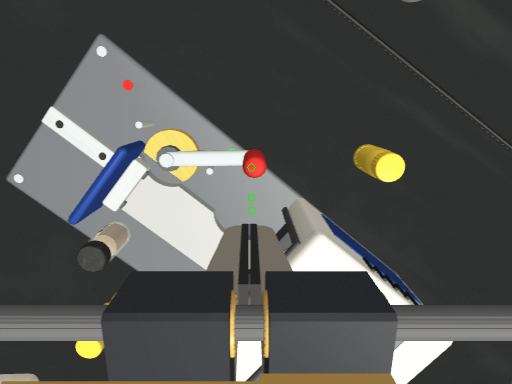

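The knob top at (255,163) agrees with the prediction at (252,167). The finger spot at (251,211) is free, clear of the housing corner at about (298,203). I go down.

Call:
jog_arm([
  [[0, 0, 1], [0, 0, 0], 1],
  [[0, 0, 2.5], [0, 0, 0], 1],
  [[0, 0, 4], [0, 0, 0], 1],
  [[0, 0, 5.5], [0, 0, 0], 1],
  [[0, 0, 7], [0, 0, 0], 1],
  [[0, 0, 8.2], [0, 0, 0], 1],
  [[0, 0, 9], [0, 0, 0], 1],
  [[0, 0, 9], [0, 0, 0], 1],
  [[0, 0, 9], [0, 0, 0], 1],
  [[0, 0, 9], [0, 0, 0], 1],
])

```text
clock: 15.65
position: [0.6456, 0.1052, 0.0654]
tool_rot: [0.001, 0.465, 0.885, 0.0]
force: [0.6, -0.1, 0.6]
width: 0.0002
grip_force: 0.0
```

Run:
```python
from h import *
print(robot.read_state()["force"])
plan([lev(40,.022),lev(40,.018)]+[lev(40+6*i,.018) for i in range(1,9)],True)
print()
plan([lev(88+6*i,.018) for i in range(1,11)])
```

```text
[ 0.59823941 -0.10791563  0.57442894]
[[0.89,0.24,0.14],[0.001,0.001,0.006],1],
[[1.29,0.24,0.14],[0.001,0.001,0.006],1],
[[2.06,0.39,0.14],[0.001,0.001,-0.099],1],
[[2.83,0.47,0.14],[0.001,0.001,-0.204],1],
[[3.61,0.46,0.14],[0.001,0.001,-0.308],1],
[[4.38,0.37,0.14],[0.001,0.001,-0.413],1],
[[5.13,0.20,0.14],[0.001,0.001,-0.518],1],
[[5.87,-0.05,0.14],[0.001,0.001,-0.623],1],
[[6.58,-0.37,0.14],[0.001,0.001,-0.727],1],
[[7.25,-0.77,0.14],[0.001,0.001,-0.832],1],

[[0.76,0.15,0.00],[0.000,0.000,-0.105],1],
[[1.54,0.22,0.00],[0.000,0.000,-0.209],1],
[[2.31,0.20,0.00],[0.000,0.000,-0.314],1],
[[3.08,0.11,0.00],[0.000,0.000,-0.419],1],
[[3.84,-0.06,0.00],[0.000,0.000,-0.524],1],
[[4.58,-0.32,0.00],[0.000,0.000,-0.628],1],
[[5.28,-0.64,0.00],[0.000,0.000,-0.733],1],
[[5.95,-1.04,0.00],[0.000,0.000,-0.838],1],
[[6.57,-1.51,0.00],[0.000,0.000,-0.942],1],
[[7.14,-2.04,0.00],[0.000,0.000,-1.047],1],
```

Call:
jog_arm([
  [[0.9, 0.2, 0.1], [0, 0, 0], 1],
  [[1.3, 0.25, 0.1], [0, 0, 0], 1],
  [[2.05, 0.4, 0.1], [0, 0, -0.1], 1],
  [[2.85, 0.45, 0.1], [0, 0, -0.204], 1],
  [[3.6, 0.45, 0.1], [0, 0, -0.308], 1],
  [[4.4, 0.35, 0.1], [0, 0, -0.413], 1],
  [[5.15, 0.2, 0.1], [0, 0, -0.518], 1],
  [[5.85, -0.05, 0.1], [0, 0, -0.623], 1],
  [[6.6, -0.35, 0.1], [0, 0, -0.727], 1],
  [[7.25, -0.75, 0.1], [0, 0, -0.832], 1],
])

```text
clock: 16.48
position: [0.5983, 0.1613, 0.0647]
tool_rot: [0.001, 0.064, 0.998, 0.0]
force: [1.7, -2.1, -0.4]
width: 0.0004
grip_force: 1.1
```

Call:
jog_arm([
  [[0.75, 0.15, 0], [0, 0, -0.105], 1],
  [[1.55, 0.2, 0], [0, 0, -0.209], 1],
  [[2.3, 0.2, 0], [0, 0, -0.314], 1],
  [[3.1, 0.1, 0], [0, 0, -0.419], 1],
  [[3.85, -0.05, 0], [0, 0, -0.524], 1],
  [[4.6, -0.3, 0], [0, 0, -0.628], 1],
  [[5.3, -0.65, 0], [0, 0, -0.733], 1],
  [[5.95, -1.05, 0], [0, 0, -0.838], 1],
  [[6.55, -1.5, 0], [0, 0, -0.942], 1],
  [[7.15, -2.05, 0], [0, 0, -1.047], 1],
])

```text
clock: 17.32
position: [0.5249, 0.1517, 0.065]
tool_rot: [0.002, -0.443, 0.896, -0.0]
force: [2.4, 0.5, -1.4]
width: 0.0002
grip_force: 1.1
```

Run:
```python
from h import *
s=robot.read_state();print(s["position"],fr(PF)(*lev(148,.018)[:3]),s["force"])
```

```text
[0.52493807 0.15171499 0.06497191] [0.52468713 0.1498717  0.064     ] [ 2.43004404  0.45778971 -1.40050265]
```

Now the final press to the red-dot stop.

Call:
jog_arm([
  [[0.2, 0, 0], [0, 0, -0.035], 1],
  [[0.35, 0, 0], [0, 0, -0.035], 1],
  [[0.5, 0, 0], [0, 0, -0.035], 1],
  [[0.6, 0, 0], [0, 0, -0.035], 1],
  [[0.7, 0, 0], [0, 0, -0.035], 1],
  [[0.8, 0, 0], [0, 0, -0.035], 1],
  [[0.8, 0, 0], [0, 0, -0.035], 1],
  [[0.8, 0, 0], [0, 0, -0.035], 1],
  [[0.8, 0, 0], [0, 0, -0.035], 1],
  [[0.8, 0, 0], [0, 0, -0.035], 1],
])

```text
clock: 18.15
position: [0.5217, 0.148, 0.0649]
tool_rot: [0.004, -0.457, 0.89, 0.001]
force: [4.2, 8.8, -1.4]
width: 0.0003
grip_force: 4.8
```

About 10 N, so the lever is on its stop. I back off, rise and look.

Call:
jog_arm([
  [[-1, 0, 0], [0, 0, 0], 1],
  [[-2, 0, 0], [0, 0, 0], 1],
  [[-2.5, 0, -2], [0, 0, 0], 1],
  [[-2.5, 0, -5], [0, 0, 0], 1],
  [[-2.5, 0, -8], [0, 0, 0], 1],
  [[-4, 0, -11], [0, 0, 0], 1],
  [[-6, 0, -13], [0, 0, 0], 1],
  [[-8, 0, -14], [0, 0, 0], 1],
  [[-9, 0, -14], [0, 0, 0], 1],
  [[-9, 0, -14], [0, 0, 0], 1],
])

```text
clock: 18.98
position: [0.5722, 0.219, 0.2035]
tool_rot: [0.0, -0.457, 0.889, 0.0]
force: [0.5, 1.0, 0.1]
width: 0.0002
grip_force: 0.0
```

Run:
```python
from h import *
w=robot.read_camera("wrist");s=robot.read_camera("scene")
a=cv2.resize(s[100:260,130:343],(400,300),interpolation=3)
cv2.imwrite("pics/f.png",np.hstack([a,cv2.resize(w,(400,300))])[...,::-1])
for r in robot.landmark_of("wrist","lever_knob")[:1]:
    q=ray("wrist",r["location"][0]*512,r["location"][1]*384,.072);d=q-fr(PF)(-.085,.042,0);print(np.degrees(np.arctan2(d[1],d[0])-Y),np.hypot(*d[:2]))
```

```text
156.2571569138815 0.07239882743071593
```

View pics/f.png

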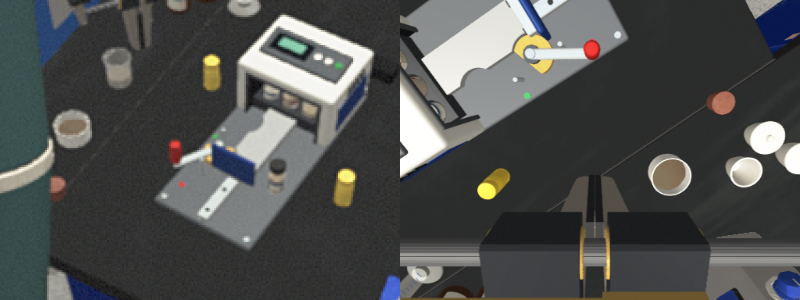

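The lever is back at the red-dot stop (knob at (591,49) on the right, (175,150) on the left). The carriage is home, the vials are upright in the tunnel at (265–310, 95–108), and the bystanders are unmoved.

```bash
python3 -c "
from cell import robot
print(robot.sign_off())"
```

```text
the job is handed in; nothing more can be done
None
```

The job is handed in: the lever went to the green dot, the carriage is fully home with its vials upright in the tunnel, and the lever is locked back at the red dot with nothing else visibly disturbed; the sign-off call returned no verdict.

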